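# Lock a union nut in a wedge vise

## Robot

A 7-joint arm with a two-finger parallel gripper is mounted at the origin on a cart in front of the work surface, level with it; the furniture and walls round the work are solid. World frame = base frame: x ahead of the robot, y to its left, z up, the work surface at z = 0. Lengths are in m, angles in rad, forces in N, time in s.
With the tool pointing down it reaches from about 0.35 to 0.9 m from the base axis. Payload 7.2 kg.
Tool frame: the origin (TCP) lies at the very end of the fingers, on their centre line; the grasp point (between the pads) lies 19 mm behind it; z points along the fingers, y is the line along which they close (so a half turn about z gives the same grasp; the last joint's range is limited). The gripper opens to 85 mm and grips with 20 to 120 N. Pads are 22 mm wide; open, the fingers measure 114 mm over their backs; the gripper's body (76 mm by 85 mm) begins 54 mm behind the grasp point. The pads swing forward as they close: fully open they stand 13 mm farther back than shut.
Start: joints at [1.231, 0.411, -0.013, 1.596, 0.006, 1.134, -0.082], TCP at [0.168, -0.602, 0.231] pointing down, gripper open.
Joint ranges: [-2.95, 2.95], [-0.29, 1.99], [-1.47, 1.44], [0.14, 2.54], [-1.03, 4.17], [0.13, 1.85], [-2.86, 2.86]. Speed limits (rad/s): [2.39, 2.39, 3.01, 3.01, 3.14, 3.14, 3.14].

## Interface

Orientations are given as a unit quaternion [w, x, y, z].
In Python, from plant import manip gives the robot as it stands. The module is installed in compiled form; this text tells all that it offers.
- The arm moves only by the shell command python3 -m crank 'ROWS'. ROWS is JSON, a list that holds one entry, the list of rows, each a list of 5 numbers: the shift along the tool's x, y, z in m, then the turn about the tool's z in rad, then the closure in counts, from 0 (fully open) to 255 (shut). A call has 1 to 12 rows; each row is the pose to reach, as a shift and turn from the pose commanded when the call began, along the tool's axes at that moment; what a row does not reach only later rows make up. A row lasts 1/12 s, in which the tool goes at most 41.7 mm and 7.16 degrees, less where a joint would pass 70% of its speed; a pose out of reach is approached as far as the arm can. A call with a gripper value outside its range is refused whole. The fingers move at their own pace and stop on an object; the grip force is fixed at half the most. Time passes only in rows, so rows that repeat a pose let the fingers close. It gives the time, the measured TCP pose, the force, the opening and the grip force at its end, in the units of the state.
- manip.get_state(): the state, without advancing time (a new reading comes with each control period).
- manip.snapshot(name): name is "side" or "top" or "wrist"; returns a dict with "frame" (400x640x3 uint8, blue, green, red), "K" (3x3 intrinsics, pixels), "xyz" and "rotation" of the camera in the world; the wrist camera has in their place "T_tool_cam" (4x4, takes a point from camera to tool coordinates, whose origin is the TCP and whose axes are the flange's). Camera axes: x right, y up, looking along -z (the intrinsics and any distortion apply to the point x, -y, -z); pixel columns grow to the right and rows downward; lengths in m; the calibration is good to about 2 mm. A picture is of the moment at which its call begins: read the wrist's pose just before it. There is no depth.
- manip.finish_job(): hands the job in; it is judged then, once.
The state is a dict: "t": time; "qpos": joint angles; "dq": joint speeds; "joint_torque": joint torques, N m; "tool_pos": TCP position; "eef_rot": TCP orientation; "wrist_force": force on the tool from outside, world axes, zero at the start; "ft_torque": the same for the moment, N m; "grip_width": opening from 0.0 (shut) to 1.0 (fully open); "grasp_force": force on a finger pad.
Only numpy, scipy, OpenCV 4.12 (cv2) and the standard library are available. Lean on these libraries where they do the work, as an engineer would, in place of code of your own. Each camera call takes 0.05 s, during which the arm holds its last target. There are 200 camera calls.

## Task

The grey union nut lies loose in the green wedge vise. Take the orange wedge from its black stand and start it, thin end first, in the vise's leaning slot by hand only lightly, so that the nut is still loose, and let go of it. Then pick up the tamper and, with at least two separate taps of its white foot on the wedge's head, lifted well clear in between, drive the wedge down until the nut is clamped tight; finally stand the tamper upright on the table, clear of the vise, and leave everything else where it is.

Things in the scene. Friction and masses are not known exactly. Their poses are not given: they have to be found in the camera images.
- vise: Green bench vise, fixed to the table, base plate 104 x 160 x 8 mm, origin under the plate near its centre, z up. The leaning slot stands at its +y end (about 85 mm high), the V-shaped stop at its -y end, the nut between. The slot leans towards the plate's +x side, which faces the robot's right.
- slot_mouth (a point): Centre of the mouth, 76 mm above the table. z points out along the slot's axis, which leans 30 degrees from vertical towards the vise's +x (to the right and the robot); x runs across the slot's 25 mm width, where two steel lips flare out and stand 13 mm above this point; y is where it tapers (15 mm at the mouth, both faces slope in by 5 degrees; the -y face is the moving jaw). 60 mm deep, open below.
- nut_center (a point): Centre of the grey ribbed union nut (ring, 59 mm across, 24 mm high) lying loose on the vise's base plate between V stop and jaw, with about 3 mm of play.
- nut_seat (a point): Point of the vise, 20 mm above the table, where the nut's centre sits when it rests against the V stop.
- stand: Black block 64 x 56 x 46 mm, fixed to the table, with a pocket 40 mm deep in its top in which the wedge stands upright. Origin at the centre of its underside.
- wedge_head (a point): Centre of the head of the orange wedge, 104 mm long: head 28 (x) x 26 (y) x 24 (z) mm with a steel strike plate on top, then a blade 80 mm long, 20 mm wide along x and 15 mm in its last 7 mm, tapering along y from 22 mm at the head to 8 mm at the tip, same after a half turn about z. z runs from tip to head. At the start it stands upright in the stand, head centre 98 mm above the table.
- wedge_tip (a point): Middle of the wedge's thin end, 92 mm from the head's centre along its own -z.
- wedge_top (a point): Middle of the wedge's strike plate, 12 mm from the head's centre along its own +z.
- tamper_grip (a point): Middle of the tamper's grip. The tamper is 92 mm high: white round foot 40 mm across and 26 mm high, steel neck, blue round grip 28 mm across from 34 to 92 mm above the foot's face. z points from foot to grip. About 160 g. It stands upright on the table at the start, the grip's middle 64 mm above the table.
- tamper_foot (a point): Middle of the tamper's striking face (underside of its white foot), 64 mm from the grip's middle along its own -z.
- tamper: The tamper; same origin as tamper_foot.
- wedge: The wedge, about 60 g; origin as wedge_tip. Put lightly into the slot it stops with its tip about 40 mm below the mouth; taps of about 4 to 8 N along the slot drive it some 17 to 22 mm further, until the jaw meets the nut; then 10 to 20 N sets it tight: it hardly gives any more and stays by friction.
- nut: The union nut; origin at the centre of its underside.
- jaw: The vise's sliding jaw: steel face in the slot, aluminium pad against the nut. Its origin is the vise's origin moved along the vise's -y by the jaw's travel: 0 when held back by a light spring (2 to 4 N, nut loose), about 3 to 4 mm when the nut is tight.
- small_jar_center (a point): Bystander: small jar with white cap, 40 mm across, 52 mm high; its centre.
- splitter_center (a point): Bystander: small black connector splitter with two metal ends, 22 x 56 x 16 mm; its centre.
Not all that is in view belongs to the job. There is more than one size of the wedge; the job needs the smaller.

How it is judged:
On the way, in this order (a step that is already met when the one before it is completed fails the run):
1. the wedge stands released in the slot, tip at least 25 mm below the mouth, jaw still back (under 2 mm) and nut loose (under 2 N) (x of wedge_tip in the frame of slot_mouth between -0.008 and 0.008 m and y of wedge_tip in the frame of slot_mouth between -0.008 and 0.008 m and angle between the z axis of wedge_tip and the z axis of slot_mouth, either way round below 0.15 rad and z of wedge_tip in the frame of slot_mouth below -0.025 m and contact force between the fingers and wedge below 0.05 N and y of jaw in the frame of vise above -0.002 m and contact force between jaw and nut below 2 N and linear speed of wedge below 0.02 m/s), for 0.2 s.
2. the tamper taps the wedge (over 2 N) (contact force between tamper and wedge above 2 N).
3. the tamper is lifted clear, its foot 10 mm or more from the wedge's top (contact force between tamper and wedge below 0.05 N and distance between tamper_foot and wedge_top above 0.01 m).
4. the tamper taps the wedge again and the nut is clamped (jaw on nut over 3 N) (contact force between tamper and wedge above 2 N and contact force between jaw and nut above 3 N).
At the end, for the whole second after the job is handed in: Wedge in the slot: tip within 8 mm of its axis, over 42 mm below the mouth, leaning with it within 0.15 rad; jaw over 2 mm forward, pressing the nut with over 2 N; nut within 6 mm of its seat and flat. Tamper upright on the table (0.1 rad, 4 mm), over 80 mm from the vise's origin. All at rest (x of wedge_tip in the frame of slot_mouth between -0.008 and 0.008 m and y of wedge_tip in the frame of slot_mouth between -0.008 and 0.008 m and angle between the z axis of wedge_tip and the z axis of slot_mouth, either way round below 0.15 rad and z of wedge_tip in the frame of slot_mouth below -0.042 m and y of jaw in the frame of vise below -0.002 m and contact force between jaw and nut above 2 N and distance between nut_center and nut_seat below 0.006 m and angle between nut's own z axis and vertical below 0.15 rad and linear speed of each of wedge, tamper below 0.01 m/s and angle between tamper's own z axis and vertical below 0.1 rad and height (world z) of tamper_foot between -0.004 and 0.004 m and horizontal distance between tamper and vise above 0.08 m); the robot touches nothing.
It fails at once if the nut is clamped by pushing the wedge with the fingers (touching it while the jaw presses the nut with over 4 N) (contact force between the fingers and wedge above 2 N and contact force between jaw and nut above 4 N).
It fails at once if a bystander (jar or splitter) is moved by more than 30 mm (distance of any of small_jar_center, splitter_center from where it was at the start of the episode above 0.03 m).
It fails at once if the nut is lifted out of the vise (distance between nut_center and nut_seat above 0.02 m).
It also fails if it takes over 67 s, if anything falls off the work surface, if the arm or the gripper's body presses on something with over 40 N, if the wrist force passes 120 N, or if a joint passes its speed limit or range.

## Working session

There is one attempt and no reset: what is moved stays moved. The work goes in short steps, Python scripts to look and compute and a shell command to move; the robot and the scene stay as the last step left them, time stands still between calls to the robot, and variables do not carry over. Pictures are saved under pics/ and viewed, at most 10 in all, crops included, and the job is handed in when it is done.

```bash
mkdir -p pics; cat > h.py <<'E'
import numpy as np, cv2, json
from plant import manip
from scipy.spatial.transform import Rotation as R
def rot(q): return R.from_quat([q[1],q[2],q[3],q[0]]).as_matrix()
def asR(r):
    r=np.array(r); return rot(r) if r.size==4 else r.reshape(3,3)
def snap(n,fn=None):
    s=manip.get_state(); d=manip.snapshot(n)
    if 'T_tool_cam' in d:
        T=np.array(d['T_tool_cam']); Rt=rot(s['eef_rot'])
        d['R']=Rt@T[:3,:3]; d['p']=np.array(s['tool_pos'])+Rt@T[:3,3]
    else: d['R']=asR(d['rotation']); d['p']=np.array(d['xyz'])
    d['K']=np.array(d['K'])
    if fn: cv2.imwrite('pics/'+fn,d['frame'])
    return d
def ray(d,u,v):
    k=np.linalg.inv(d['K'])@[u,v,1]; r=d['R']@np.array([k[0],-k[1],-k[2]]); return d['p'],r/np.linalg.norm(r)
def onz(d,u,v,z):
    p,r=ray(d,u,v); return p+r*(z-p[2])/r[2]
def proj(d,P):
    c=d['R'].T@(np.array(P)-d['p']); k=d['K']@[c[0],-c[1],-c[2]]; return k[:2]/k[2]
def tri(*obs):
    A=np.zeros((3,3));b=np.zeros(3)
    for d,u,v in obs:
        p,r=ray(d,u,v); M=np.eye(3)-np.outer(r,r); A+=M;b+=M@p
    x=np.linalg.solve(A,b)
    return x,[float(np.linalg.norm(np.cross(x-ray(*o)[0],ray(*o)[1]))) for o in obs]
def tool(P):
    s=manip.get_state(); return rot(s['eef_rot']).T@(np.array(P)-s['tool_pos'])
E
python3 - <<'E'
from h import *
np.set_printoptions(precision=4,suppress=True)
s=manip.get_state(); print({k:np.round(v,3) for k,v in s.items()}); print(rot(s['eef_rot']))
for n in ['side','top','wrist']:
    d=snap(n,n+'0.png'); print(n,d['p'],d['R'],d['K'],[k for k in d])
E
```

```text
{'t': np.float64(0.0), 'qpos': array([ 1.231,  0.412, -0.013,  1.597,  0.006,  1.134, -0.082]), 'dq': array([ 0.001, -0.002, -0.001, -0.001, -0.001, -0.001,  0.001]), 'joint_torque': array([  0.001, -60.062,   0.683, -29.941,   0.014,   0.011,   0.   ]), 'tool_pos': array([ 0.168, -0.602,  0.23 ]), 'eef_rot': array([-0.001,  0.991,  0.136, -0.   ]), 'wrist_force': array([-0.244,  0.898,  0.427]), 'ft_torque': array([0.027, 0.027, 0.029]), 'grasp_force': np.float64(0.0), 'grip_width': np.float64(1.002)}
[[ 0.9633  0.2685 -0.0005]
 [ 0.2685 -0.9633  0.0015]
 [-0.0001 -0.0016 -1.    ]]
side [ 0.2409 -0.734   0.8511] [[ 0.9413  0.2302 -0.2469]
 [-0.3375  0.6239 -0.7048]
 [-0.0082  0.7468  0.665 ]] [[463.3024   0.     321.6355]
 [  0.     463.3024 204.0923]
 [  0.       0.       1.    ]] ['frame', 'K', 'xyz', 'rotation', 'R', 'p']
top [0.4209 0.0734 1.1538] [[-0.0201  0.9955 -0.0929]
 [-0.9998 -0.0201  0.0006]
 [-0.0013  0.0929  0.9957]] [[362.5743   0.     318.9145]
 [  0.     362.5743 203.1865]
 [  0.       0.       1.    ]] ['frame', 'K', 'xyz', 'rotation', 'R', 'p']
wrist [ 0.235  -0.5825  0.3725] [[ 0.2684  0.9261  0.2652]
 [-0.9633  0.2588  0.0714]
 [-0.0025 -0.2746  0.9615]] [[348.5949   0.     317.5573]
 [  0.     348.5949 204.4506]
 [  0.       0.       1.    ]] ['frame', 'K', 'T_tool_cam', 'R', 'p']
```

View pics/side0.png

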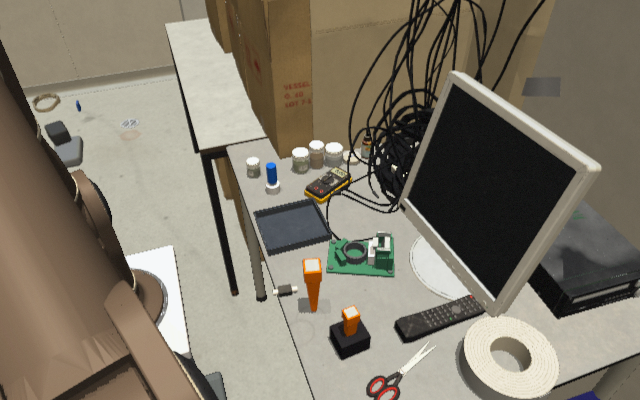

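View pics/top0.png

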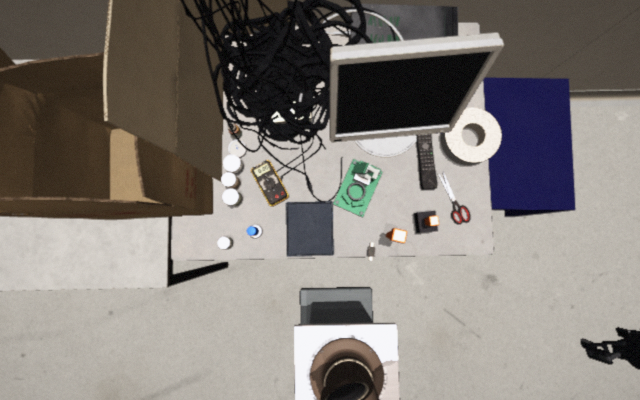

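```bash
python3 - <<'E'
from h import *
a=cv2.imread('pics/side0.png')[222:312,322:402]; b=cv2.imread('pics/side0.png')[300:360,325:375]
c=cv2.imread('pics/top0.png')[155:220,325:390]; e=cv2.imread('pics/top0.png')[200:250,380:450]
I=np.zeros((600,800,3),np.uint8)
def put(x,y,w,im,f):
    r=cv2.resize(im,None,fx=f,fy=f,interpolation=cv2.INTER_CUBIC); r=r[:600-y,:800-x]; I[y:y+r.shape[0],x:x+r.shape[1]]=r
put(0,0,0,a,5); put(410,0,0,c,6); put(0,460,0,cv2.resize(b,None,fx=.01,fy=.01) if 0 else b[:46],3); put(410,395,0,e,4)
cv2.imwrite('pics/c1.png',I)
E
```

```text
(no output)
```

View pics/c1.png

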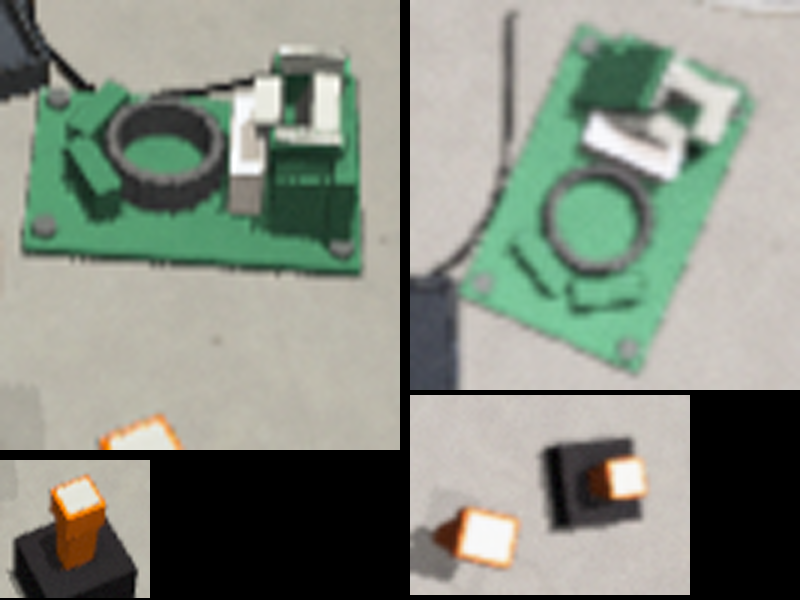

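```bash
cat > m.py <<'E'
from h import *
np.set_printoptions(precision=4,suppress=True)
top=snap('top');side=snap('side')
C=[onz(top,(x-410)/6+325,y/6+155,.008) for x,y in [(635,372),(463,297),(582,25),(755,100)]]
print('top corners\n',np.array(C),[np.linalg.norm(C[i]-C[i-1]) for i in range(4)])
D=[onz(side,x/5+322,y/5+222,.008) for x,y in [(360,265),(22,247),(40,92)]]
print('side',np.array(D))
def cen(m,box,name):
    k=np.zeros_like(m);x0,y0,x1,y1=box;k[y0:y1,x0:x1]=m[y0:y1,x0:x1]
    n,l,s,c=cv2.connectedComponentsWithStats(k); i=1+np.argmax(s[1:,4]); print(name,c[i],s[i]); return c[i]
def white(d): f=d['frame'].astype(int); return ((f.min(2)>225)).astype(np.uint8)
def blue(d): f=d['frame'].astype(int); return ((f[...,0]-f[...,2]>60)).astype(np.uint8)
def orange(d): f=d['frame'].astype(int); return ((f[...,2]-f[...,0]>90)).astype(np.uint8)
a=cen(white(top),(418,210,445,235),'wtop');b=cen(white(side),(335,300,365,325),'wside')
print('wedge top on z=.11',onz(top,*a,.11),onz(side,*b,.11),tri((top,*a),(side,*b)))
k=np.uint8(white(top)|orange(top)); 
a=cen(white(top),(385,225,412,250),'bigtop');b=cen(white(side),(300,250,325,275),'bigside')
print('big',tri((top,*a),(side,*b)))
a=cen(blue(top),(240,220,265,245),'tamtop');b=cen(blue(side),(262,155,282,190),'tamside')
print('tamper grip',onz(top,*a,.085),onz(side,*b,.064))
E
python3 m.py
```

```text
top corners
 [[ 0.4812 -0.0642  0.008 ]
 [ 0.5227  0.0255  0.008 ]
 [ 0.6675 -0.0417  0.008 ]
 [ 0.625  -0.1327  0.008 ]] [np.float64(0.1592711599651517), np.float64(0.09881632361830567), np.float64(0.15958098277771265), np.float64(0.10045976886467262)]
side [[ 0.6283 -0.1328  0.008 ]
 [ 0.4841 -0.0684  0.008 ]
 [ 0.5273  0.0231  0.008 ]]
wtop [433.8537 220.2439] [431 217   7   8  41]Traceback (most recent call last):
  File "m.py", line 14, in <module>
    a=cen(white(top),(418,210,445,235),'wtop');b=cen(white(side),(335,300,365,325),'wside')
                                                 ~~~^^^^^^^^^^^^^^^^^^^^^^^^^^^^^^^^^^^^^^^
  File "m.py", line 10, in cen
    n,l,s,c=cv2.connectedComponentsWithStats(k); i=1+np.argmax(s[1:,4]); print(name,c[i],s[i]); return c[i]
                                                     ~~~~~~~~~^^^^^^^^^
    return _wrapfunc(a, 'argmax', axis=axis, out=out, **kwds)
    return bound(*args, **kwds)
ValueError: attempt to get argmax of an empty sequence
```

```bash
sed -i 's/>225/>190/' m.py; python3 m.py | tail -n +9; python3 - <<'E'
from h import *
# orientation of small-wedge strike plate and stand edges in top & side
for n,box in [('top',(415,208,445,238)),('side',(338,303,364,325))]:
    d=snap(n);f=d['frame'].astype(int);x0,y0,x1,y1=box
    w=(f.min(2)>190)[y0:y1,x0:x1].astype(np.uint8)
    P=np.argwhere(w)[:,::-1].astype(np.float32)+[x0,y0]
    Q=np.array([onz(d,*p,.11)[:2]*1000 for p in P],np.float32); print(n,cv2.minAreaRect(Q))
    dk=(f.max(2)<60)[y0-10:y1+35,x0-12:x1+12].astype(np.uint8)
    P=np.argwhere(dk)[:,::-1].astype(np.float32)+[x0-12,y0-10]
    Q=np.array([onz(d,*p,.046)[:2]*1000 for p in P],np.float32); print('stand',cv2.minAreaRect(Q))
E
```

```text
wtop [433.9423 220.2308] [431 217   7   8  52]
wside [350.6173 311.5802] [344 307  14  10  81]
wedge top on z=.11 [ 0.4624 -0.2572  0.11  ] [ 0.4639 -0.2578  0.11  ] (array([ 0.4632, -0.2575,  0.1098]), [0.0008084450262975756, 0.0008084450262976378])
bigtop [399.2414 235.2759] [393 230  13  12 116]
bigside [311.5649 264.6489] [305 260  14  11 131]
big (array([ 0.4222, -0.1485,  0.1435]), [0.0009641574066843117, 0.0009641574066844356])
tamtop [251.2468 230.4416] [247 226  10  10  77]
tamside [271.3503 172.113 ] [266 162  11  22 177]
tamper grip [0.4442 0.2733 0.085 ] [0.4473 0.2741 0.064 ]
top ((456.0758972167969, -244.24591064453125), (83.01961517333984, 85.6814193725586), 87.01317596435547)
stand ((463.6356201171875, -280.51708984375), (58.754337310791016, 125.30401611328125), 4.69730281829834)
side ((463.9642333984375, -257.8898010253906), (19.678478240966797, 17.37846565246582), 5.162010669708252)
stand ((458.1549072265625, -270.0892333984375), (74.96308135986328, 76.28233337402344), 4.795266628265381)
```

```bash
python3 - <<'E'
from h import *
np.set_printoptions(precision=4,suppress=True)
t=snap('top');s=snap('side')
for n,a,b in [('mon low left',(331,140),(401,205)),('mon low right',(490,140),(495,310)),('mon top left',(331,47),(453,73)),('mon top right',(501,38),(596,168)),('mouth',(370.5,172.5),(383,241)),('remote',(428,160),(440,318))]:
    print(n,tri((t,*a),(s,*b)))
E
```

```text
mon low left (array([0.7204, 0.0307, 0.0605]), [0.0029328797150425445, 0.002932879715042885])
mon low right (array([ 0.6713, -0.3923,  0.1931]), [0.0015182065573440347, 0.0015182065573439844])
mon top left (array([0.8219, 0.0428, 0.4024]), [0.008079093378821608, 0.008079093378821654])
mon top right (array([ 0.8426, -0.329 ,  0.4036]), [0.00010801466088600028, 0.00010801466088604512])
mouth (array([ 0.6133, -0.0847,  0.0798]), [0.0030075822200079684, 0.0030075822200078704])
remote (array([ 0.6602, -0.278 ,  0.0179]), [0.0024832007901501568, 0.0024832007901502804])
```

```bash
python3 -m crank '[[[0.034,-0.023,0,0.05,0],[0.069,-0.046,0,0.1,0],[0.103,-0.069,0,0.19,0],[0.137,-0.092,0,0.19,0],[0.171,-0.115,0,0.19,0],[0.206,-0.138,0,0.19,0],[0.24,-0.161,0,0.19,0],[0.274,-0.184,0,0.19,0],[0.309,-0.207,0,0.19,0],[0.343,-0.23,0,0.19,0],[0.377,-0.253,0,0.19,0],[0.377,-0.253,0,0.19,0]]]'
python3 - <<'E'
from h import *
np.set_printoptions(precision=4,suppress=True)
d=snap('wrist','w1.png'); print(manip.get_state()['tool_pos'],d['p'],proj(d,[.463,-.2575,.11]),proj(d,[.463,-.2575,.0]))
E
```

```text
t: 1.55
tool_pos: [0.4686, -0.2489, 0.2317]
eef_rot: [-0.002, 0.999, 0.046, 0.002]
wrist_force: [0.9, 0.4, 0.5]
grip_width: 0.996
grasp_force: 0.0
[ 0.466  -0.2526  0.2315] [ 0.5376 -0.2423  0.374 ] [329.312 206.185] [326.4474 178.3955]
```

View pics/w1.png

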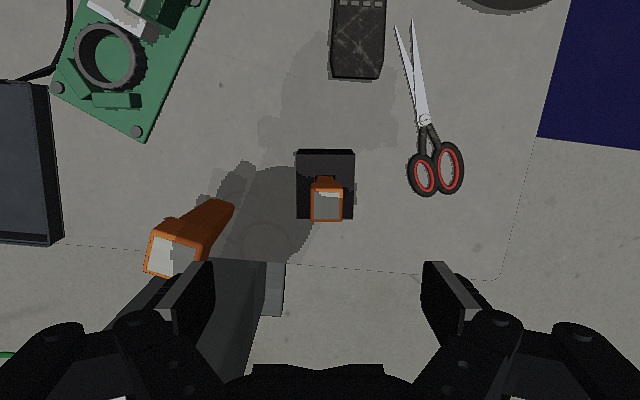

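```bash
python3 - <<'E'
import cv2
cv2.imwrite('pics/w1c.png',cv2.resize(cv2.imread('pics/w1.png')[140:230,285:365],None,fx=6,fy=6,interpolation=cv2.INTER_NEAREST))
E
```

```text
(no output)
```

View pics/w1c.png

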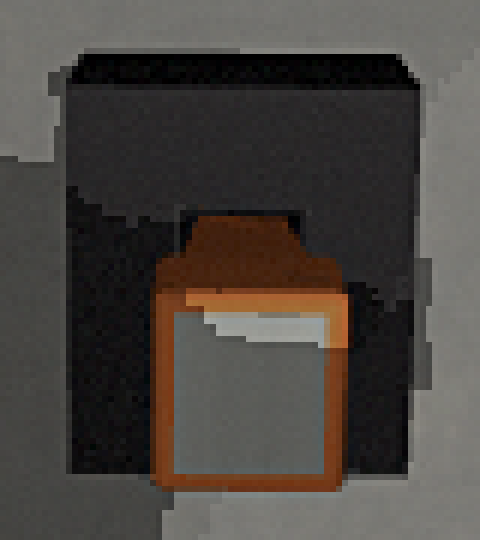

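```bash
python3 - <<'E'
from h import *
s=manip.get_state();print(s['tool_pos'],tool([.463,-.2575,.079]),np.degrees(np.arctan2(*rot(s['eef_rot'])[1::-1,0])))
E
```

```text
[ 0.46604972 -0.25263753  0.23150825] [-0.00374452  0.00476374  0.15249589] 5.155832779126747
```

```bash
python3 -m crank '[[[-0.004,0.005,0.04,0,0],[-0.004,0.005,0.08,0,0],[-0.004,0.005,0.115,0,0],[-0.004,0.005,0.14,0,0],[-0.004,0.005,0.152,0,0],[-0.004,0.005,0.152,0,100],[-0.004,0.005,0.152,0,255],[-0.004,0.005,0.152,0,255],[-0.004,0.005,0.152,0,255],[-0.004,0.005,0.152,0,255],[-0.004,0.005,0.152,0,255]]]'
```

```text
t: 2.52
tool_pos: [0.4603, -0.2621, 0.0809]
eef_rot: [0.0, 0.999, 0.041, 0.001]
wrist_force: [-1.2, 2.5, 6.6]
grip_width: 0.303
grasp_force: 58.6
```

```bash
python3 -m crank '[[[0,0,-0.02,0,255],[0,0,-0.06,0,255],[0,0,-0.1,0,255],[0,0,-0.14,0,255],[0,0,-0.16,0,255],[0,0,-0.16,0,255]]]'
python3 - <<'E'
from h import *
np.set_printoptions(precision=4,suppress=True)
t=snap('top');s=snap('side')
vy=np.array([.907,-.421,0]);vx=np.array([-.421,-.907,0])
st=manip.get_state();print(st['tool_pos'],'yaw',np.degrees(np.arctan2(*rot(st['eef_rot'])[1::-1,0])), st['grasp_force'])
M=np.array([.6133,-.0847,.076]); print('above mouth -60mm vise x', M-.0*vx, tool(M))
a=t['frame'][150:215,325:400];b=s['frame'][215:285,345:415]
I=np.zeros((600,800,3),np.uint8)
x=cv2.resize(a,None,fx=5,fy=5,interpolation=cv2.INTER_CUBIC);y=cv2.resize(b,None,fx=6,fy=6,interpolation=cv2.INTER_CUBIC)
I[:x.shape[0],:x.shape[1]]=x;I[:y.shape[0],380:800]=y[:,:420]
cv2.imwrite('pics/c2.png',I)
E
```

```text
t: 3.02
tool_pos: [0.4619, -0.2636, 0.2456]
eef_rot: [0.003, 0.999, 0.041, 0.004]
wrist_force: [-0.1, -0.5, -1.3]
grip_width: 0.301
grasp_force: 59.4
[ 0.4597 -0.2626  0.2405] yaw 4.683920768387 59.44226419553161
above mouth -60mm vise x [ 0.6133 -0.0847  0.076 ] [ 0.1673 -0.1651  0.1646]
```

```bash
python3 -m crank '[[[0.015,-0.0126,0,-0.11,255],[0.03,-0.025,0,-0.22,255],[0.045,-0.038,0,-0.33,255],[0.06,-0.05,0,-0.44,255],[0.076,-0.063,0,-0.55,255],[0.092,-0.075,0,-0.66,255],[0.107,-0.088,0,-0.77,255],[0.122,-0.1,0,-0.88,255],[0.138,-0.113,0,-0.97,255],[0.138,-0.113,0,-1.05,255],[0.138,-0.113,0,-1.05,255],[0.138,-0.113,0,-1.05,255]]]'
python3 - <<'E'
from h import *
np.set_printoptions(precision=4,suppress=True)
d=snap('wrist','w2.png'); s=manip.get_state();print(s['tool_pos'],'yaw',np.degrees(np.arctan2(*rot(s['eef_rot'])[1::-1,0])),proj(d,[.6133,-.0847,.076]))
E
```

```text
t: 4.12
tool_pos: [0.5868, -0.1387, 0.2375]
eef_rot: [-0.001, 0.845, 0.535, -0.001]
wrist_force: [-0.5, -1.4, -0.5]
grip_width: 0.307
grasp_force: 59.3
[ 0.5868 -0.1392  0.2379] yaw 64.64219673836442 [319.5569 117.4798]
```

View pics/w2.png

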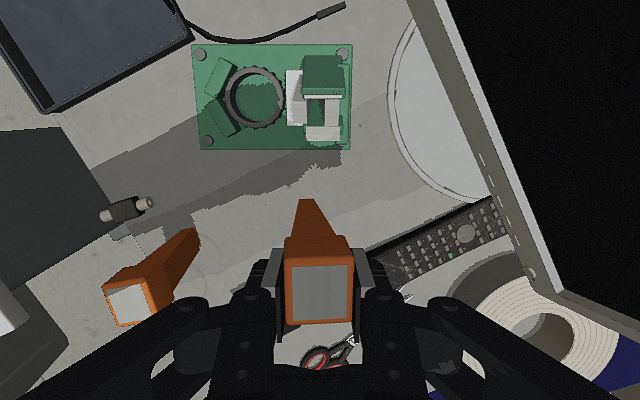

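```bash
python3 - <<'E'
import cv2
cv2.imwrite('pics/w2c.png',cv2.resize(cv2.imread('pics/w2.png')[40:160,265:365],None,fx=5,fy=5,interpolation=cv2.INTER_CUBIC))
E
```

```text
(no output)
```

View pics/w2c.png

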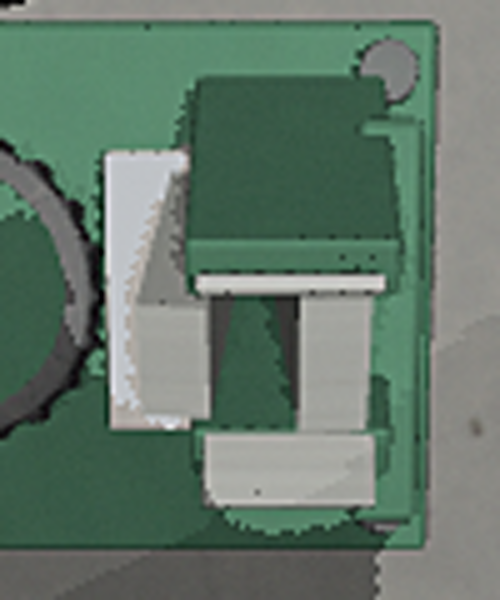

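```bash
python3 - <<'E'
from h import *
np.set_printoptions(precision=4,suppress=True)
d=snap('wrist')
vy=np.array([.907,-.421,0]);vx=np.array([-.421,-.907,0])
P=onz(d,316,126.4,.07); M=P-.0108*vx; M[2]=.076; print('M',M)
sx=vx*.866-np.array([0,0,.5]); sz=vx*.5+np.array([0,0,.866])
pr=lambda x,y,z:(proj(d,M+x*sx+y*vy+z*sz)-[265,40])*5
for f in (3,5,8): print(f,'-x lip',pr(-.0125-f/1e3,0,.013),'+x lip',pr(.0125+f/1e3,0,.013))
print('mouth -x',pr(-.0125,0,0),'yedges',pr(0,-.0075,0),pr(0,.0075,0))
V=np.array([.577,-.0548,0]); print('mouth in vise', (M-V)@vx,(M-V)@vy)
print('tool delta to vertical-above', tool(M))
# wedge pixel check: strike plate centre in image
f=d['frame'].astype(int); m=np.zeros((400,640),bool); m[230:330,280:360]=True
o=((f[...,2]-f[...,0])>60)&m; ys,xs=np.nonzero(o); print('orange head cols',xs.min(),xs.max(),ys.min(),ys.max())
m[:]=False;m[196:204,280:340]=True;ys,xs=np.nonzero(((f[...,2]-f[...,0])>40)&m);print('tip',xs.mean(),ys.min(),xs.min(),xs.max())
s=manip.get_state();T=np.array(s['tool_pos']);print('nominal tip px',proj(d,T+[0,0,-.073]),'top px',proj(d,T+[0,0,.031]))
E
```

```text
M [ 0.6119 -0.0812  0.076 ]
3 -x lip [252.8438 326.1289] +x lip [255.1141 490.233 ]
5 -x lip [252.6846 314.6203] +x lip [255.2489 499.9769]
8 -x lip [252.4426 297.1279] +x lip [255.4486 514.4176]
mouth -x [253.2458 301.2498] yedges [209.7259 369.023 ] [298.5959 368.2832]
mouth in vise 0.009239208772282473 0.04276929830833854
tool delta to vertical-above [ 0.0635 -0.0021  0.1623]
orange head cols 284 353 230 324
tip 306.2168674698795 199 298 315
nominal tip px [318.5044 218.1686] top px [318.4981 308.3799]
```

```bash
python3 - <<'E'
from h import *
np.set_printoptions(precision=4,suppress=True)
d=snap('wrist');s=manip.get_state();Rt=rot(s['eef_rot'])
tip=onz(d,306.2,199.5,.163)-.0075*Rt[:,0]; print('tip',tip,'in tool',tool(tip))
M=np.array([.6119,-.0812,.076]);vx=np.array([-.421,-.907,0]);sz=vx*.5+np.array([0,0,.866])
for dep in (.015,.0,-.01): 
    print(dep, Rt.T@(M+sz*dep-tip))
E
```

```text
tip [ 0.5817 -0.1323  0.163 ] in tool [ 0.0042 -0.0078  0.0757]
0.015 [0.0517 0.0056 0.074 ]
0.0 [0.0592 0.0055 0.087 ]
-0.01 [0.0642 0.0055 0.0956]
```

```bash
python3 -m crank '[[[0.03,0.003,0.0,0,255],[0.057,0.0055,0.02,0,255],[0.057,0.0055,0.045,0,255],[0.057,0.0055,0.06,0,255],[0.057,0.0055,0.06,0,255],[0.057,0.0055,0.06,0,255]]]'
python3 - <<'E'
from h import *
np.set_printoptions(precision=4,suppress=True)
d=snap('wrist');s=manip.get_state();T=np.array(s['tool_pos']);Rt=rot(s['eef_rot'])
f=d['frame'].astype(int);o=((f[...,2]-f[...,0])>40)
m=np.zeros_like(o);m[170:226,290:340]=True;ys,xs=np.nonzero(o&m);print(ys.min(),[ (r,xs[ys==r].min(),xs[ys==r].max()) for r in range(ys.min(),ys.min()+4)])
M=np.array([.6119,-.0812,.076]);print(T,s['wrist_force'],'tip est err in tool', Rt.T@(M-(T+Rt@[.0042,-.0078,.0757])))
E
```

```text
t: 4.77
tool_pos: [0.6163, -0.0899, 0.1788]
eef_rot: [-0.0, 0.845, 0.535, -0.001]
wrist_force: [-0.3, -0.4, 0.1]
grip_width: 0.303
grasp_force: 59.4
199 [(199, np.int64(299), np.int64(313)), (200, np.int64(299), np.int64(313)), (201, np.int64(298), np.int64(314)), (202, np.int64(298), np.int64(315))]
[ 0.617 -0.09   0.18 ] [ 0.8152 -0.2237 -0.5805] tip est err in tool [ 0.0016 -0.0007  0.0283]
```

```bash
python3 -m crank '[[[0,-0.0005,0.01,0,255],[0,-0.0005,0.02,0,255],[0,-0.0005,0.028,0,255],[0,-0.0005,0.033,0,255],[0,-0.0005,0.033,0,255],[0,-0.0005,0.033,0,255]]]'
```

```text
t: 5.32
tool_pos: [0.6163, -0.0891, 0.1459]
eef_rot: [-0.0, 0.844, 0.536, -0.0]
wrist_force: [-0.5, 0.7, -1.0]
grip_width: 0.3
grasp_force: 59.4
```

```bash
python3 -m crank '[[[-0.008,0,0.0005,0,255],[-0.016,0,0.0015,0,255],[-0.024,0,0.0035,0,255],[-0.032,-0.001,0.006,0,255],[-0.032,-0.001,0.006,0,255]]]'
python3 - <<'E'
from h import *
np.set_printoptions(precision=4,suppress=True)
s=manip.get_state();print(s['wrist_force'],s['ft_torque'],s['tool_pos'])
d=snap('side');t=snap('wrist')
a=cv2.resize(d['frame'][190:290,340:420],None,fx=5,fy=5,interpolation=cv2.INTER_CUBIC);b=t['frame'][130:350,235:415]
b=cv2.resize(b,None,fx=2.2,fy=2.2)
I=np.zeros((500,800,3),np.uint8);I[:,:400]=a;I[:484,400:796]=b;cv2.imwrite('pics/c3.png',I)
E
```

```text
t: 5.73
tool_pos: [0.6012, -0.1177, 0.1419]
eef_rot: [-0.0, 0.844, 0.536, 0.0]
wrist_force: [-5.4, 4.4, 12.5]
grip_width: 0.296
grasp_force: 59.5
[-5.3804  4.4448 12.4512] [1.7587 1.381  0.2503] [ 0.6012 -0.1177  0.1419]
```

View pics/c3.png

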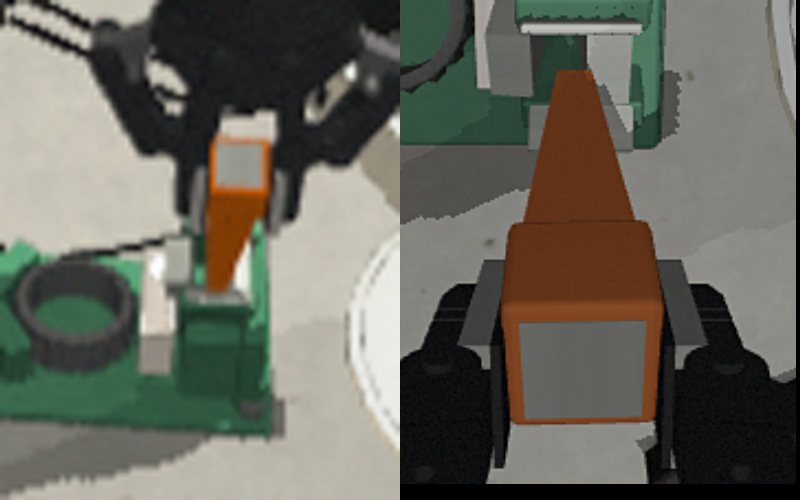

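```bash
python3 -m crank '[[[0,-0.002,-0.003,0,255],[0,-0.004,-0.003,0,255],[-0.006,-0.004,-0.001,0,255],[-0.012,-0.004,0.002,0,255],[-0.016,-0.004,0.004,0,255],[-0.016,-0.004,0.004,0,255]]]'
python3 - <<'E'
from h import *
np.set_printoptions(precision=4,suppress=True)
s=manip.get_state();M=np.array([.6119,-.0812,.076]);vx=np.array([-.421,-.907,0]);sz=vx*.5+np.array([0,0,.866])
vy=np.array([.907,-.421,0]);g=np.array(s['tool_pos'])+[0,0,.019]-M
print(s['wrist_force'],s['ft_torque'],'grasp rel mouth: vx,vy,z',g@vx,g@vy,g[2],'axial',g@sz)
E
```

```text
t: 6.33
tool_pos: [0.5915, -0.131, 0.1375]
eef_rot: [0.0, 0.844, 0.536, 0.001]
wrist_force: [-3.9, 2.4, 12.5]
grip_width: 0.294
grasp_force: 63.3
[-3.9479  2.376  12.4884] [1.2652 0.87   0.187 ] grasp rel mouth: vx,vy,z 0.053746879310776985 0.002495220592564306 0.08049456262771483 axial 0.09658173089098954
```

```bash
python3 -m crank '[[[0.004,-0.002,-0.001,0,255],[0.007,-0.002,-0.001,0,255],[0.009,-0.002,0.003,0,255],[0.011,-0.002,0.007,0,255],[0.013,-0.002,0.010,0,255],[0.013,-0.002,0.010,0,255]]]'
cat > g.py <<'E'
from h import *
np.set_printoptions(precision=4,suppress=True)
s=manip.get_state();M=np.array([.6119,-.0812,.076]);vx=np.array([-.421,-.907,0]);sz=vx*.5+np.array([0,0,.866])
vy=np.array([.907,-.421,0]);g=np.array(s['tool_pos'])+[0,0,.019]-M
print(s['wrist_force'],s['ft_torque'],'grasp rel mouth: vx,vy,z',g@vx,g@vy,g[2],'axial',g@sz)
t=snap('top');d=snap('side')
for c,b in ((t,(340,150,400,215)),(d,(370,180,405,260))):
    f=c['frame'].astype(int);x0,y0,x1,y1=b;k=((f[...,2]-f[...,0])>80)[y0:y1,x0:x1]
    ys,xs=np.nonzero(k); print('orange n',k.sum(), (xs.mean()+x0,ys.mean()+y0,xs.min()+x0,xs.max()+x0,ys.min()+y0,ys.max()+y0) if k.sum() else '')
E
python3 g.py
```

```text
t: 6.83
tool_pos: [0.596, -0.1185, 0.1274]
eef_rot: [0.001, 0.844, 0.536, 0.0]
wrist_force: [1.5, 1.8, -0.8]
grip_width: 0.293
grasp_force: 61.3
[ 1.5133  1.802  -0.8446] [ 0.3641 -0.215  -0.0745] grasp rel mouth: vx,vy,z 0.04049282651172714 0.0012404436145454414 0.07043639909969303 axial 0.08124433487619773
orange n 67 (np.float64(374.8358208955224), np.float64(171.59701492537314), np.int64(367), np.int64(381), np.int64(169), np.int64(174))
orange n 138 (np.float64(383.55797101449275), np.float64(236.28985507246375), np.int64(379), np.int64(390), np.int64(223), np.int64(246))
```

```bash
python3 -m crank '[[[0.002,-0.001,0.0035,0,255],[0.004,-0.001,0.007,0,255],[0.006,-0.001,0.0104,0,255],[0.008,-0.001,0.014,0,255],[0.010,-0.001,0.0173,0,255],[0.010,-0.001,0.0173,0,255]]]'; python3 g.py
```

```text
t: 7.43
tool_pos: [0.5991, -0.1076, 0.1081]
eef_rot: [-0.0, 0.844, 0.536, 0.0]
wrist_force: [3.3, 2.3, -1.1]
grip_width: 0.295
grasp_force: 61.2
[ 3.2812  2.3428 -1.085 ] [ 0.4815 -0.9831 -0.1038] grasp rel mouth: vx,vy,z 0.029345047543238405 -0.000513240580243754 0.05112351733641428 axial 0.05894548978495397
orange n 41 (np.float64(371.7073170731707), np.float64(171.85365853658536), np.int64(367), np.int64(376), np.int64(169), np.int64(174))
orange n 121 (np.float64(382.44628099173553), np.float64(238.0), np.int64(378), np.int64(389), np.int64(226), np.int64(246))
```

```bash
python3 -m crank '[[[0,0,0,0,120],[0,0,0,0,120],[0,0,0,0,110],[0,0,0,0,110],[0,0,0,0,110],[0,0,-0.03,0,110],[0,0,-0.07,0,110],[0,0,-0.11,0,110],[0,0,-0.13,0,110],[0,0,-0.13,0,110]]]'; python3 - <<'E'
from h import *
np.set_printoptions(precision=4,suppress=True)
M=np.array([.6119,-.0812,.076]);vx=np.array([-.421,-.907,0]);sz=vx*.5+np.array([0,0,.866])
d=snap('wrist');s=snap('side')
for L in (.052+.012,): print('expected top px wrist/side',proj(d,M+sz*L),proj(s,M+sz*L),M+sz*L)
a=cv2.resize(s['frame'][190:290,340:420],None,fx=5,fy=5,interpolation=cv2.INTER_CUBIC);b=d['frame'][80:330,235:435]
b=cv2.resize(b,None,fx=2,fy=2)
I=np.zeros((500,800,3),np.uint8);I[:,:400]=a;I[:,400:]=b;cv2.imwrite('pics/c4.png',I)
E
```

```text
t: 8.37
tool_pos: [0.6011, -0.1084, 0.2449]
eef_rot: [0.003, 0.844, 0.536, 0.003]
wrist_force: [0.6, 0.4, -0.1]
grip_width: 0.569
grasp_force: 0.0
expected top px wrist/side [314.5179 205.2132] [382.3577 234.4382] [ 0.5984 -0.1102  0.1314]
```

View pics/c4.png

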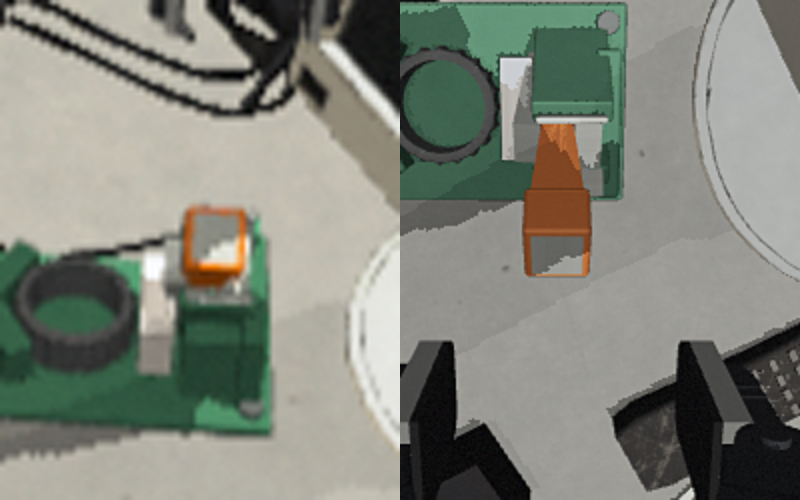

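```bash
python3 - <<'E'
from h import *
np.set_printoptions(precision=4,suppress=True)
M=np.array([.6119,-.0812,.076]);vx=np.array([-.421,-.907,0]);vy=np.array([.907,-.421,0]);sz=vx*.5+np.array([0,0,.866])
d=snap('wrist');s=snap('side');t=snap('top')
P,e=tri((d,313.9,207),(s,383.8,238.6));g=P-M;print(P,e,g@vx,g@vy,g[2],np.degrees(np.arctan2(g@vx,g[2])),np.linalg.norm(g))
b=onz(d,316.5,79+0,.07)
print(manip.get_state()['tool_pos'],tool([.4455,.2735,.2]))
s_=side=s;f=t['frame'].astype(int)
# tamper: grip in side view, axis points
f=s['frame'].astype(int);k=(f[...,0]-f[...,2]>60);k[:150]=0;k[200:]=0;k[:,:255]=0;k[:,290:]=0
ys,xs=np.nonzero(k);print('side blue',xs.mean(),ys.min(),ys.max())
for y in (ys.min()+2,ys.max()-2):
    print(y,xs[ys==y].mean())
print(proj(s,[.4455,.2735,.092]),proj(s,[.4455,.2735,.034]),proj(t,[.4455,.2735,.092]))
E
```

```text
[ 0.5969 -0.114   0.1232] [0.0035454623344926637, 0.0035454623344925644] 0.036036058950420446 0.00020093023502945617 0.04718154104954431 37.3716691895911 0.05937068804834208
[ 0.5977 -0.1084  0.2374] [ 0.281  -0.3     0.0379]
side blue 271.29891304347825 162 183
164 270.5
181 272.0
[269.9335 164.2451] [271.6323 180.8128] [250.7314 229.9507]
```

```bash
python3 -m crank '[[[0,0,0.04,0,110],[0,0,0.08,0,110],[0,0,0.11,0,110],[0.001,0,0.13,0,110],[0.001,0,0.132,0,110],[0.001,0,0.132,0,255],[0.001,0,0.132,0,255],[0.001,0,0.132,0,255],[0.001,0,0.132,0,255],[0.001,0,0.132,0,255]]]'; python3 g.py
python3 -m crank '[[[0.002,0,0.000,0,255],[0.004,0,0.000,0,255],[0.005,0,0.001,0,255],[0.005,0,0.001,0,255]]]'; python3 g.py
```

```text
t: 9.45
tool_pos: [0.5993, -0.1072, 0.1081]
eef_rot: [0.0, 0.844, 0.536, 0.0]
wrist_force: [-2.1, 2.0, 1.2]
grip_width: 0.288
grasp_force: 60.5
[-2.1488  1.9629  1.1847] [0.2708 0.4996 0.0038] grasp rel mouth: vx,vy,z 0.028904035606551158 -0.0004650451152045671 0.05106225254035203 axial 0.058671928503220436
orange n 46 (np.float64(371.4347826086956), np.float64(172.34782608695653), np.int64(367), np.int64(375), np.int64(170), np.int64(176))
orange n 75 (np.float64(382.12), np.float64(240.34666666666666), np.int64(377), np.int64(388), np.int64(231), np.int64(246))
t: 9.88
tool_pos: [0.6007, -0.1036, 0.1061]
eef_rot: [0.0, 0.844, 0.536, -0.001]
wrist_force: [-5.0, -1.6, 1.7]
grip_width: 0.289
grasp_force: 60.9
[-5.0061 -1.6193  1.6951] [-0.437   1.0777  0.055 ] grasp rel mouth: vx,vy,z 0.02505974683596597 -0.0007231902576180661 0.04905316949738171 axial 0.05500991820271555
orange n 39 (np.float64(370.7692307692308), np.float64(172.23076923076923), np.int64(367), np.int64(374), np.int64(170), np.int64(175))
orange n 78 (np.float64(382.43589743589746), np.float64(239.9102564102564), np.int64(377), np.int64(388), np.int64(231), np.int64(246))
```

```bash
python3 -m crank '[[[-0.0015,-0.0005,0,0,255],[-0.0025,-0.001,0,0,255],[-0.0025,-0.001,0,0,255],[-0.002,-0.001,0.001,0,255],[-0.0015,-0.001,0.002,0,255],[-0.0015,-0.001,0.002,0,255],[-0.0015,-0.001,0.002,0,255]]]'; python3 g.py
```

```text
t: 10.57
tool_pos: [0.6002, -0.104, 0.1041]
eef_rot: [0.0, 0.844, 0.536, 0.0]
wrist_force: [1.9, -1.3, 0.8]
grip_width: 0.289
grasp_force: 60.6
[ 1.9482 -1.2698  0.8278] [-0.2315 -0.464  -0.0913] grasp rel mouth: vx,vy,z 0.025591988295436654 -0.001057789663462247 0.04713831741143722 axial 0.05361777702602296
orange n 39 (np.float64(370.61538461538464), np.float64(172.30769230769232), np.int64(367), np.int64(374), np.int64(170), np.int64(175))
orange n 74 (np.float64(382.4864864864865), np.float64(240.0810810810811), np.int64(377), np.int64(388), np.int64(232), np.int64(246))
```

```bash
python3 -m crank '[[[0.0002,0,0.001,0,255],[0.0007,0,0.002,0,255],[0.001,0,0.0028,0,255],[0.001,0,0.0028,0,255],[0.001,0,0.0028,0,255]]]'; python3 g.py
```

```text
t: 11.08
tool_pos: [0.6002, -0.103, 0.1011]
eef_rot: [0.0, 0.844, 0.536, 0.0]
wrist_force: [2.7, -1.8, -1.0]
grip_width: 0.289
grasp_force: 60.5
[ 2.6511 -1.81   -0.965 ] [-0.3788 -0.8363 -0.037 ] grasp rel mouth: vx,vy,z 0.024638913693695964 -0.0014090371279436697 0.044086966382144696 axial 0.05049876973378529
orange n 36 (np.float64(370.25), np.float64(172.38888888888889), np.int64(367), np.int64(373), np.int64(170), np.int64(175))
orange n 70 (np.float64(381.35714285714283), np.float64(240.92857142857144), np.int64(376), np.int64(387), np.int64(232), np.int64(246))
```

```bash
python3 -m crank '[[[0,0.001,0,0,255],[0,0.0015,0.0005,0,255],[0,0.0015,0.0005,0,255]]]'; python3 g.py | head -2;  python3 -m crank '[[[0,0,0,0,150],[0,0,0,0,110],[0,0,0,0,110],[0,0,0,0,110],[0,0,0,0,110],[0,0,-0.03,0,110],[0,0,-0.07,0,110],[0,0,-0.11,0,110],[0,0,-0.135,0,110],[0,0,-0.135,0,110]]]'; python3 - <<'E'
from h import *
np.set_printoptions(precision=4,suppress=True)
M=np.array([.6119,-.0812,.076]);vx=np.array([-.421,-.907,0]);sz=vx*.5+np.array([0,0,.866])
d=snap('wrist','w5.png');s=snap('side','s5.png')
print(manip.get_state()['tool_pos'])
for L in (.056,.06,.064): print('expected top px wrist/side',proj(d,M+sz*L),proj(s,M+sz*L))
a=cv2.resize(s['frame'][220:260,365:405],None,fx=10,fy=10,interpolation=cv2.INTER_CUBIC);b=d['frame'][105:230,265:365]
b=cv2.resize(b,None,fx=4,fy=4)
I=np.zeros((500,800,3),np.uint8);I[:400,:400]=a;I[:,400:]=b;cv2.imwrite('pics/c5.png',I)
E
```

```text
t: 11.43
tool_pos: [0.6005, -0.1031, 0.1008]
eef_rot: [-0.001, 0.844, 0.536, -0.001]
wrist_force: [-2.1, 0.5, 5.5]
grip_width: 0.292
grasp_force: 61.3
[-2.1221  0.5224  5.4973] [ 0.0916  0.3518 -0.0314] grasp rel mouth: vx,vy,z 0.024624098903808043 -0.0011164236761324227 0.04376227333858693 axial 0.050210178163120296
orange n 36 (np.float64(370.44444444444446), np.float64(172.44444444444446), np.int64(367), np.int64(374), np.int64(170), np.int64(175))
t: 12.37
tool_pos: [0.6044, -0.1034, 0.2423]
eef_rot: [0.003, 0.844, 0.536, 0.004]
wrist_force: [1.4, 0.8, 0.6]
grip_width: 0.571
grasp_force: 0.0
[ 0.6019 -0.1036  0.2368]
expected top px wrist/side [313.2624 206.1653] [382.0946 235.3638]
expected top px wrist/side [313.2701 209.9139] [382.2257 234.9027]
expected top px wrist/side [313.2781 213.7416] [382.3577 234.4382]
```

View pics/c5.png

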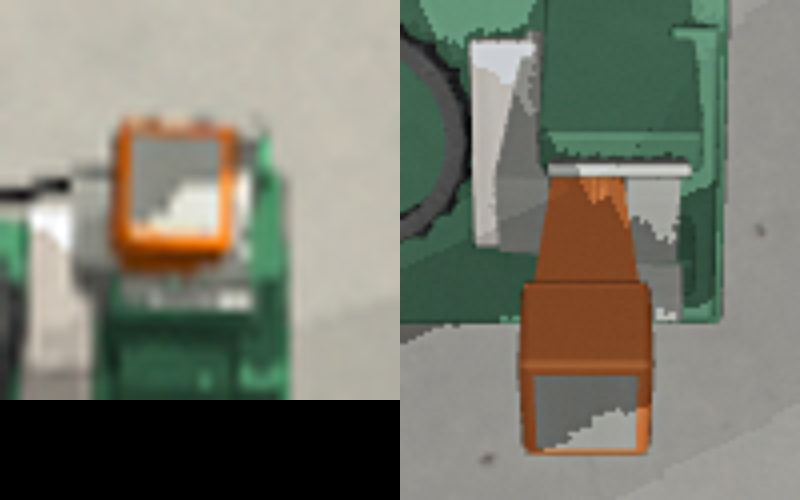

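```bash
python3 - <<'E'
from h import *
np.set_printoptions(precision=4,suppress=True)
M=np.array([.6119,-.0812,.076]);vx=np.array([-.421,-.907,0]);vy=np.array([.907,-.421,0]);sz=vx*.5+np.array([0,0,.866])
d=snap('wrist');s=snap('side');t=snap('top')
P,e=tri((d,311.5,207.5),(s,382.7,238.2));g=P-M;print(P,e,g@vx,g@vy,g[2],np.degrees(np.arctan2(g@vx,g[2])),np.linalg.norm(g))
print('M in side',proj(s,M),'plate corner side',proj(s,[.625,-.1327,.008]),'obs 394,275')
# height slope: size of strike plate in wrist view -> tilt from foreshortening
for z in (.115,.12,.125,.13): 
  Q=onz(d,311.5,207.5,z)-M; print(z,Q@vx,Q@vy,np.degrees(np.arctan2(Q@vx,Q[2])),np.linalg.norm(Q))
pt=np.array([[523,366],[650,362],[649,454],[526,453]])/4+[265,105]
for a in (24,30,36,40):
  ax=np.sin(np.radians(a))*vx+[0,0,np.cos(np.radians(a))]; wx=np.cos(np.radians(a))*vx-np.array([0,0,np.sin(np.radians(a))])
  c=onz(d,311.5,207.5,.125)
  q=[proj(d,c+.014*i*wx+.013*j*vy) for i,j in((-1,-1),(-1,1),(1,1),(1,-1))]
  print(a,'rows/cols span',q[2][1]-q[1][1],q[1][0]-q[0][0],' head-bottom edge row',proj(d,c-.024*ax-.014*wx)[1],'obs span',pt[2,1]-pt[1,1],pt[1,0]-pt[0,0],'obs hb',105+283/4)
E
```

```text
[ 0.5977 -0.1087  0.119 ] [0.0030779755136171832, 0.003077975513617416] 0.030887199506475296 -0.0013382237300317654 0.04295706122329977 35.71707802205662 0.052926592519321476
M in side [380.3578 241.4748] plate corner side [392.6909 275.3506] obs 394,275
0.115 0.03179280217466085 -0.004474860314512236 39.186920912439454 0.05051653240431882
0.12 0.030324146293478776 -0.0043870615155630135 34.57403430059214 0.053618126007420816
0.125 0.028855490412296642 -0.004299262716613697 30.49330184417359 0.057028208990541535
0.13 0.02738683453111458 -0.004211463917664467 26.892464766809894 0.06069480701444134
24 rows/cols span 28.150816336311664 35.46978540265496  head-bottom edge row 174.14370260874549 obs span 23.0 31.75 obs hb 175.75
30 rows/cols span 25.503149111648668 35.61949837724609  head-bottom edge row 172.7476960182425 obs span 23.0 31.75 obs hb 175.75
36 rows/cols span 22.57439093167261 35.75494286843633  head-bottom edge row 171.69770073475772 obs span 23.0 31.75 obs hb 175.75
40 rows/cols span 20.481255336376677 35.83639628246897  head-bottom edge row 171.20096625786684 obs span 23.0 31.75 obs hb 175.75
```

```bash
python3 -m crank '[[[0.027,-0.03,0,0,80],[0.054,-0.06,0,0,0],[0.082,-0.09,0,0,0],[0.11,-0.12,0,0,0],[0.137,-0.151,0,0,0],[0.164,-0.182,0,0,0],[0.192,-0.212,0,0,0],[0.219,-0.242,0,0,0],[0.246,-0.272,0,0,0],[0.274,-0.303,0,0,0],[0.274,-0.303,0,0,0],[0.274,-0.303,0,0,0]]]'; python3 - <<'E'
from h import *
np.set_printoptions(precision=4,suppress=True)
d=snap('wrist','w6.png');t=snap('top');s=snap('side')
f=d['frame'].astype(int);m=((f[...,0]-f[...,2])>60).astype(np.uint8)
n,l,st,c=cv2.connectedComponentsWithStats(m);i=1+np.argmax(st[1:,4]);print(st[i],c[i])
P=[.4455,.2735,.064];print('exp',proj(d,P),proj(d,[.4455,.2735,.092]),manip.get_state()['tool_pos'],tool([.4455,.2735,.051]))
E
```

```text
t: 13.62
tool_pos: [0.4414, 0.2757, 0.2346]
eef_rot: [-0.001, 0.842, 0.539, -0.001]
wrist_force: [-0.0, -0.3, -1.0]
grip_width: 1.001
grasp_force: 0.0
[307 175  31  31 735] [322.1946 189.9143]
exp [323.3211 184.9973] [323.7652 192.3646] [0.4439 0.2718 0.2347] [0.0025 0.0008 0.1837]
```

```bash
python3 -m crank '[[[0.002,0.0,0.04,0,0],[0.002,0,0.08,0,0],[0.002,0,0.12,0,0],[0.002,0,0.155,0,0],[0.002,0,0.175,0,0],[0.002,0,0.184,0,0],[0.002,0,0.184,0,0],[0.002,0,0.184,0,255],[0.002,0,0.184,0,255],[0.002,0,0.184,0,255],[0.002,0,0.184,0,255],[0.002,0,0.184,0,255]]]'; python3 -m crank '[[[0,0,0,0,255],[0,0,-0.02,0,255],[0,0,-0.06,0,255],[0,0,-0.1,0,255],[0,0,-0.14,0,255],[0,0,-0.16,0,255],[0,0,-0.16,0,255]]]';python3 - <<'E'
from h import *
np.set_printoptions(precision=4,suppress=True)
vx=np.array([-.421,-.907,0]);M=np.array([.6119,-.0812,.076])
print(manip.get_state()['tool_pos'],manip.get_state()['wrist_force'])
T=M+.022*vx; print(T,tool(T))
E
```

```text
t: 14.77
tool_pos: [0.4452, 0.2753, 0.0529]
eef_rot: [0.0, 0.844, 0.536, 0.001]
wrist_force: [-0.2, -1.1, 14.4]
grip_width: 0.314
grasp_force: 58.2
t: 15.35
tool_pos: [0.4463, 0.2768, 0.217]
eef_rot: [0.0, 0.844, 0.536, 0.004]
wrist_force: [0.0, 0.3, -2.5]
grip_width: 0.311
grasp_force: 59.6
[0.4463 0.2768 0.217 ] [ 0.0438  0.3458 -2.4783]
[ 0.6026 -0.1012  0.076 ] [-0.2767  0.3014  0.1408]
```

```bash
python3 -m crank '[[[-0.028,0.03,-0.01,0,255],[-0.055,0.06,-0.01,0,255],[-0.083,0.09,-0.01,0,255],[-0.111,0.12,-0.01,0,255],[-0.139,0.151,-0.01,0,255],[-0.166,0.181,-0.01,0,255],[-0.194,0.211,-0.01,0,255],[-0.222,0.241,-0.01,0,255],[-0.249,0.271,-0.01,0,255],[-0.277,0.301,-0.01,0,255],[-0.277,0.301,-0.01,0,255],[-0.277,0.301,-0.01,0,255]]]'; cat > v.py <<'E'
from h import *
np.set_printoptions(precision=3,suppress=True)
s=manip.get_state();M=np.array([.6119,-.0812,.076]);vx=np.array([-.421,-.907,0]);vy=np.array([.907,-.421,0])
g=np.array(s['tool_pos'])-[0,0,.053]-M;F=np.array(s['wrist_force'])
print('foot rel M vx,vy,z',g@vx,g@vy,g[2],'foot world z',g[2]+.076,'F vx,vy,z',F@vx,F@vy,F[2])
d=snap('wrist');f=d['frame'].astype(int);k=((f[...,2]-f[...,0])>50);k[:,:260]=0;k[:,380:]=0;k[:70]=0;k[300:]=0
ys,xs=np.nonzero(k)
if len(xs): print('orange',len(xs),xs.min(),xs.max(),ys.min(),ys.max())
t=snap('side');f=t['frame'].astype(int);k=((f[...,2]-f[...,0])>80)[215:260,365:405];ys,xs=np.nonzero(k)
if len(xs): print('side',len(xs),xs.mean()+365,ys.mean()+215,ys.min()+215,ys.max()+215)
E
python3 v.py
```

```text
t: 16.35
tool_pos: [0.5986, -0.107, 0.2198]
eef_rot: [-0.001, 0.846, 0.534, -0.001]
wrist_force: [-0.9, 0.9, -2.1]
grip_width: 0.311
grasp_force: 59.8
foot rel M vx,vy,z 0.028992012241705178 -0.0012079620072295485 0.09076072391103475 foot world z 0.16676072391103475 F vx,vy,z -0.43218792051574273 -1.21482655221893 -2.0722300458612253
orange 1598 300 335 145 201
side 69 381.6231884057971 241.05797101449275 232 246
```

```bash
python3 -m crank '[[[0,0,0.01,0,255],[0,0,0.02,0,255],[0,0.001,0.026,0,255],[0,0.001,0.026,0,255]]]'; python3 v.py
```

```text
t: 16.78
tool_pos: [0.5989, -0.1032, 0.1934]
eef_rot: [-0.001, 0.844, 0.537, -0.001]
wrist_force: [-0.8, -0.4, -1.3]
grip_width: 0.314
grasp_force: 59.9
foot rel M vx,vy,z 0.025466814815109713 -0.002551837049128822 0.0644029632213828 foot world z 0.1404029632213828 F vx,vy,z 0.6630515984285488 -0.5363497265245609 -1.3387270022395772
orange 1378 300 339 154 204
side 56 381.32142857142856 242.73214285714286 235 246
```

```bash
python3 -m crank '[[[0.0005,0,0.002,0,255],[0.001,0,0.004,0,255],[0.0015,0,0.006,0,255],[0.0015,0,0.006,0,255]]]'; python3 v.py
```

```text
t: 17.22
tool_pos: [0.6006, -0.1025, 0.1894]
eef_rot: [-0.0, 0.844, 0.536, -0.0]
wrist_force: [-0.6, 0.5, -1.1]
grip_width: 0.313
grasp_force: 59.9
foot rel M vx,vy,z 0.024053668480883104 -0.001248826712122961 0.06040241503007797 foot world z 0.13640241503007797 F vx,vy,z -0.19163376342541594 -0.8027118236132351 -1.0516437602008177
orange 1270 298 337 157 202
side 54 381.2962962962963 243.0 236 246
```

```bash
python3 -m crank '[[[0.001,0,0.002,0,255],[0.002,0,0.004,0,255],[0.003,0,0.006,0,255],[0.003,0,0.006,0,255]]]'; python3 v.py
```

```text
t: 17.65
tool_pos: [0.6018, -0.0996, 0.1832]
eef_rot: [-0.0, 0.844, 0.536, -0.0]
wrist_force: [-0.2, 0.3, -2.0]
grip_width: 0.311
grasp_force: 59.9
foot rel M vx,vy,z 0.020923076259628803 -0.0013904179742374343 0.05415736132990344 foot world z 0.13015736132990344 F vx,vy,z -0.14689792162172127 -0.29932433157487787 -2.033089615366393
orange 1040 298 337 163 202
side 53 381.33962264150944 243.24528301886792 237 246
```

```bash
python3 -m crank '[[[0.001,0,0.002,0,255],[0.002,0,0.0035,0,255],[0.003,0,0.005,0,255],[0.003,0,0.005,0,255]]]'; python3 v.py
```

```text
t: 18.08
tool_pos: [0.6034, -0.0972, 0.179]
eef_rot: [0.0, 0.844, 0.536, 0.0]
wrist_force: [-1.1, -1.0, 1.6]
grip_width: 0.309
grasp_force: 60.5
foot rel M vx,vy,z 0.018039684779646667 -0.0009585002242929784 0.049953980051946165 foot world z 0.12595398005194616 F vx,vy,z 1.358098624157838 -0.5876870331857538 1.639624522961763
orange 886 297 336 168 203
side 55 380.5272727272727 243.07272727272726 237 246
```

```bash
python3 -m crank '[[[0.001,0,0.002,0,255],[0.002,0,0.004,0,255],[0.003,0,0.006,0,255],[0.004,0,0.0075,0,255],[0.004,0,0.0075,0,255]]]'; python3 v.py
```

```text
t: 18.6
tool_pos: [0.6047, -0.0947, 0.1741]
eef_rot: [0.001, 0.844, 0.536, -0.001]
wrist_force: [-9.6, -3.1, 24.9]
grip_width: 0.314
grasp_force: 62.9
foot rel M vx,vy,z 0.015279887571078857 -0.0008090109409969815 0.04511057414850726 foot world z 0.12111057414850726 F vx,vy,z 6.864878300488504 -7.399262887950441 24.863001954920353
orange 796 296 335 173 205
side 48 381.4583333333333 243.875 238 246
```

```bash
python3 -m crank '[[[0,0,-0.02,0,255],[-0.004,0,-0.05,0,255],[-0.004,0,-0.05,0,255],[-0.004,0,-0.05,0,255]]]'; python3 v.py; python3 - <<'E'
from h import *
np.set_printoptions(precision=3,suppress=True)
d=snap('wrist','w7.png');f=d['frame'].astype(int);o=((f[...,2]-f[...,0])>50)
for r in range(120,230,5):
    x=np.nonzero(o[r,250:390])[0]; print(r,(x.min()+250,x.max()+250,len(x)) if len(x) else '',end=' ')
w=((f.min(2)>190));print()
h=cv2.cvtColor(d['frame'],cv2.COLOR_BGR2HSV)
# blue grip lean check
b=(f[...,0]-f[...,2])>40; ys,xs=np.nonzero(b); print('blue',len(xs),xs.min(),xs.max(),ys.min(),ys.max())
sd=snap('side');f=sd['frame'].astype(int);b=(f[...,0]-f[...,2])>40;b[:150]=0;b[260:]=0;b[:,330:440]&=True;b[:,:330]=0;b[:,440:]=0
ys,xs=np.nonzero(b);print('blue side',len(xs), [(y,xs[ys==y].mean()) for y in np.unique(ys)][::4])
E
```

```text
t: 19.03
tool_pos: [0.6042, -0.0973, 0.2225]
eef_rot: [0.001, 0.844, 0.536, 0.001]
wrist_force: [0.2, 0.2, -3.1]
grip_width: 0.307
grasp_force: 60.0
foot rel M vx,vy,z 0.017831949829335517 -0.00022123434861056734 0.09348910702841152 foot world z 0.16948910702841152 F vx,vy,z -0.28140888587308727 0.121554114384931 -3.0855392952231617
orange 1162 298 332 158 202
side 72 381.30555555555554 240.90277777777777 233 246
120  125  130  135  140  145  150  155  160 (np.int64(307), np.int64(328), 22) 165 (np.int64(306), np.int64(328), 23) 170 (np.int64(305), np.int64(329), 25) 175 (np.int64(304), np.int64(330), 27) 180 (np.int64(301), np.int64(332), 32) 185 (np.int64(301), np.int64(334), 34) 190 (np.int64(300), np.int64(334), 35) 195 (np.int64(300), np.int64(334), 35) 200 (np.int64(300), np.int64(334), 8) 205  210  215  220  225  
blue 7448 279 629 228 399
blue side 350 [(np.int64(182), np.float64(387.0)), (np.int64(186), np.float64(387.0)), (np.int64(190), np.float64(387.0)), (np.int64(194), np.float64(387.0)), (np.int64(198), np.float64(386.0)), (np.int64(202), np.float64(385.5)), (np.int64(206), np.float64(385.5)), (np.int64(210), np.float64(385.5))]
```

```bash
cat > L.py <<'E'
from h import *
import sys
np.set_printoptions(precision=4,suppress=True)
M=np.array([.6119,-.0812,.076]);vx=np.array([-.421,-.907,0]);vy=np.array([.907,-.421,0]);sz=vx*.5+np.array([0,0,.866]);sx=vx*.866-np.array([0,0,.5])
def Lof(d):
    f=d['frame'].astype(int);o=((f[...,2]-f[...,0])>50);W=[]
    for r in range(100,215):
        x=np.nonzero(o[r,270:370])[0]; W.append((r,len(x) and x.max()-x.min()+1,x.mean()+270 if len(x) else 0))
    for r,w,c in W: 
        if w>=31: break
    row=r
    best=min(np.arange(.03,.08,.0005),key=lambda L:abs(proj(d,M+sz*(L-.024)-.013*sx)[1]-row))
    return row,c,best,[(r,w) for r,w,c in W if abs(r-row)<6]
if __name__=='__main__':
    print(Lof(snap('wrist')))
E
python3 L.py; python3 - <<'E'
from L import *
# w5: pose recorded
d=snap('wrist');T=np.array([.6019,-.1036,.2368]);s=manip.get_state()
d['p']=d['p']-np.array(s['tool_pos'])+T; d['frame']=cv2.imread('pics/w5.png'); print(Lof(d))
E
```

```text
(180, np.float64(317.5), np.float64(0.05050000000000002), [(175, np.int64(26)), (176, np.int64(27)), (177, np.int64(28)), (178, np.int64(28)), (179, np.int64(28)), (180, np.int64(32)), (181, np.int64(33)), (182, np.int64(34)), (183, np.int64(34)), (184, np.int64(34)), (185, np.int64(34))])
(176, np.float64(311.0), np.float64(0.060500000000000026), [(171, np.int64(25)), (172, np.int64(25)), (173, np.int64(26)), (174, np.int64(26)), (175, np.int64(27)), (176, np.int64(31)), (177, np.int64(31)), (178, np.int64(32)), (179, np.int64(32)), (180, np.int64(32)), (181, np.int64(33))])
```

```bash
python3 -m crank '[[[0,0.001,0.012,0,255],[0.001,0.001,0.026,0,255],[0.003,0.001,0.038,0,255],[0.004,0.001,0.044,0,255],[0.004,0.001,0.044,0,255]]]'; python3 v.py
```

```text
t: 19.75
tool_pos: [0.6053, -0.0936, 0.1754]
eef_rot: [-0.001, 0.844, 0.536, -0.001]
wrist_force: [-0.5, -0.0, -1.1]
grip_width: 0.309
grasp_force: 60.0
foot rel M vx,vy,z 0.014070310380685458 -0.0007595661160821662 0.046376602460492064 foot world z 0.12237660246049206 F vx,vy,z 0.2212830146609514 -0.472417284190317 -1.0899861122235737
orange 680 296 334 173 203
side 53 381.33962264150944 243.35849056603774 236 246
```

```bash
python3 -m crank '[[[0.001,0,0.0015,0,255],[0.002,0,0.003,0,255],[0.003,0,0.0045,0,255],[0.003,0,0.006,0,255],[0.003,0,0.006,0,255]]]'; python3 v.py
```

```text
t: 20.27
tool_pos: [0.6075, -0.092, 0.1741]
eef_rot: [0.001, 0.844, 0.536, 0.0]
wrist_force: [-6.4, -1.6, 17.6]
grip_width: 0.31
grasp_force: 62.2
foot rel M vx,vy,z 0.011692837107342315 0.0005635435193404844 0.045068248934442875 foot world z 0.12106824893444287 F vx,vy,z 4.10113855372453 -5.148746001383222 17.609898469726495
orange 580 294 329 178 207
side 55 381.2 243.34545454545454 236 246
```

```bash
python3 -m crank '[[[0.0005,-0.001,0.0015,0,255],[0.001,-0.001,0.003,0,255],[0.001,-0.001,0.003,0,255],[0.001,-0.001,0.003,0,255]]]'; python3 v.py
```

```text
t: 20.7
tool_pos: [0.6082, -0.091, 0.1733]
eef_rot: [0.003, 0.844, 0.536, 0.001]
wrist_force: [-8.4, -2.0, 29.6]
grip_width: 0.312
grasp_force: 64.0
foot rel M vx,vy,z 0.0104815006507088 0.000784644791011712 0.04432900750062781 foot world z 0.1203290075006278 F vx,vy,z 5.305669453177842 -6.756869923276969 29.611725793096927
orange 583 293 328 180 209
side 52 381.13461538461536 243.32692307692307 236 246
```

```bash
python3 -m crank '[[[0,0,-0.02,0,255],[-0.005,0,-0.05,0,255],[-0.012,0,-0.066,0,255],[-0.012,0,-0.066,0,255],[-0.012,0,-0.066,0,255],[-0.012,0,-0.066,0,255]]]'; python3 L.py; python3 - <<'E'
from L import *
d=snap('wrist','w8.png');s=manip.get_state();print(s['tool_pos'],s['eef_rot'])
def rows(fr,p,eef=None):
    g=cv2.cvtColor(fr,cv2.COLOR_BGR2GRAY).astype(int);h=cv2.cvtColor(fr,cv2.COLOR_BGR2HSV)
    return g,h
d5=dict(d);d5['p']=d['p']-np.array(s['tool_pos'])+[.6019,-.1036,.2368];d5['frame']=cv2.imread('pics/w5.png')
# rectify both onto plane z=.06 in vise coordinates
def rect(dd,z):
    sc=4;pts=[(-.035,-.05),(.025,-.05),(.025,.09),(-.035,.09)]  # (vx,vy) rel vise centre
    V=np.array([.577,-.0548,z]);src=np.float32([proj(dd,V+a*vx+b*vy) for a,b in pts]);dst=np.float32([((b+.05)*4000,(a+.035)*4000) for a,b in pts])
    return cv2.warpPerspective(dd['frame'],cv2.getPerspectiveTransform(src,dst),(560,240))
A,B=rect(d5,.05),rect(d,.05);cv2.imwrite('pics/rA.png',A);cv2.imwrite('pics/rB.png',B)
ga,gb=[cv2.GaussianBlur(cv2.cvtColor(x,cv2.COLOR_BGR2GRAY),(5,5),0).astype(int) for x in(A,B)]
sat=lambda X:cv2.cvtColor(X,cv2.COLOR_BGR2HSV)[...,1]
for r in range(20,200,20):
    for n,X,g in(('A',A,ga),('B',B,gb)):
        S=sat(X)[r]<50; e=np.flatnonzero(np.diff(S.astype(int)));print(r,n,e[e>200][:10], 'edges', [int(i) for i in np.flatnonzero(abs(np.diff(g[r]))>12)[:0]])
E
```

```text
t: 21.3
tool_pos: [0.6011, -0.1006, 0.2331]
eef_rot: [-0.0, 0.844, 0.536, -0.0]
wrist_force: [-0.7, 0.2, -1.4]
grip_width: 0.313
grasp_force: 60.4
(172, np.float64(317.0), np.float64(0.05100000000000002), [(167, np.int64(25)), (168, np.int64(26)), (169, np.int64(26)), (170, np.int64(26)), (171, np.int64(27)), (172, np.int64(31)), (173, np.int64(31)), (174, np.int64(33)), (175, np.int64(33)), (176, np.int64(33)), (177, np.int64(33))])
[ 0.6009 -0.1004  0.2326] [-0.0009  0.844   0.5364 -0.0008]
20 A [293 307 476] edges []
20 B [205 250 325 493] edges []
40 A [209 238 307 476] edges []
40 B [228 248 324 493] edges []
60 A [228 239 305 476] edges []
60 B [210 240 247 322 493] edges []
80 A [206 234 235 303 476] edges []
80 B [219 321 492] edges []
100 A [212 234 238 303 476] edges []
100 B [225 320 493] edges []
120 A [214 236 237 302 474] edges []
120 B [224 319 493] edges []
140 A [212 233 237 302 309 443 474] edges []
140 B [220 322 326 465 492] edges []
160 A [203 225 237 310 382 435 474] edges []
160 B [210 233 248 320 402 454 493] edges []
180 A [218 237 307 385 434 475] edges []
180 B [219 247 317 405 454 492] edges []
```

```bash
python3 - <<'E'
from L import *
d=snap('wrist');s=manip.get_state();T=d['p']-np.array(s['tool_pos'])
def rect(fn,pos,z):
    dd=dict(d);dd['p']=T+pos;fr=cv2.imread('pics/'+fn)
    pts=[(-.035,-.06),(.03,-.06),(.03,.09),(-.035,.09)];V=np.array([.577,-.0548,z])
    src=np.float32([proj(dd,V+a*vx+b*vy) for a,b in pts]);dst=np.float32([((b+.06)*8000,(a+.035)*8000) for a,b in pts])
    return cv2.warpPerspective(fr,cv2.getPerspectiveTransform(src,dst),(1200,520),flags=cv2.INTER_CUBIC)
X={n:rect(n,p,z) for z in (.05,) for n,p in (('w2.png',[.5868,-.1392,.2379]),('w5.png',[.6019,-.1036,.2368]),('w8.png',[.6009,-.1004,.2326]))}
for n,I in X.items():
    S=(cv2.cvtColor(I,cv2.COLOR_BGR2HSV)[...,1]<50)
    print(n)
    for r in range(60,440,40):
        e=np.flatnonzero(np.diff(S[r].astype(int))); e=[int(v) for v in e]; print(r,[v for v in e if 40<v<1150])
E
```

```text
w2.png
60 [244, 476, 603, 727, 1072]
100 [206, 308, 314, 318, 468, 526, 527, 530, 602, 725, 1073]
140 [182, 257, 259, 264, 267, 270, 508, 570, 601, 719, 1072]
180 [163, 239, 242, 247, 528, 582, 600, 716, 1073]
220 [156, 234, 539, 583, 589, 590, 599, 715, 739, 748, 784, 790, 819, 827, 1071]
260 [157, 232, 540, 595, 596, 786, 846, 988, 1070]
300 [155, 234, 236, 240, 532, 576, 579, 582, 598, 777, 853, 986, 1071]
340 [179, 252, 257, 261, 510, 558, 564, 567, 600, 767, 860, 985, 1071]
380 [206, 292, 298, 301, 474, 550, 601, 757, 867, 985, 1072]
420 [254, 501, 509, 512, 600, 752, 874, 984, 1071]
w5.png
60 [214, 494, 557, 696, 1031]
100 [165, 237, 239, 252, 445, 510, 516, 519, 556, 693, 1032]
140 [149, 215, 219, 221, 483, 544, 558, 689, 1031]
180 [136, 207, 501, 551, 553, 687, 1031]
220 [120, 203, 508, 549, 550, 685, 1030]
260 [130, 207, 507, 546, 549, 552, 555, 685, 1030]
300 [139, 224, 496, 547, 548, 551, 554, 710, 711, 967, 1029]
340 [156, 258, 470, 519, 520, 524, 555, 697, 848, 948, 1030]
380 [189, 319, 323, 348, 360, 362, 364, 372, 373, 375, 376, 378, 384, 385, 386, 396, 414, 484, 554, 689, 852, 946, 1030]
420 [248, 426, 555, 681, 859, 946, 1030]
w8.png
60 [218, 306, 426, 513, 516, 519, 577, 729, 1067]
100 [182, 250, 251, 257, 480, 559, 575, 725, 1065]
140 [150, 236, 513, 567, 574, 722, 1065]
180 [150, 214, 218, 223, 525, 566, 571, 721, 1065]
220 [142, 219, 531, 718, 1065]
260 [149, 223, 228, 231, 527, 568, 571, 720, 1066]
300 [161, 252, 511, 559, 575, 719, 722, 725, 879, 999, 1065]
340 [170, 281, 283, 292, 478, 539, 542, 547, 576, 718, 884, 988, 1063]
380 [216, 494, 496, 499, 575, 710, 893, 895, 898, 985, 1064]
420 [275, 278, 285, 286, 288, 429, 575, 702, 899, 982, 1063]
```

```bash
python3 -m crank '[[[0.006,0,0.03,0,255],[0.010,0.001,0.055,0,255],[0.011,0.001,0.062,0,255],[0.012,0.001,0.065,0,255],[0.013,0.001,0.067,0,255],[0.013,0.001,0.067,0,255],[0.013,0.001,0.067,0,255]]]'; python3 v.py
python3 -m crank '[[[0,0,-0.02,0,255],[-0.007,0,-0.05,0,255],[-0.013,0,-0.075,0,255],[-0.013,0,-0.085,0,255],[-0.013,0,-0.085,0,255]]]'; python3 L.py; python3 -c "
from h import *
print(tool([.4455,.2735,.2]),manip.get_state()['tool_pos'])"
```

```text
t: 22.03
tool_pos: [0.6087, -0.089, 0.1711]
eef_rot: [0.001, 0.844, 0.536, 0.001]
wrist_force: [-8.6, 0.3, 28.7]
grip_width: 0.308
grasp_force: 65.3
foot rel M vx,vy,z 0.008413490142440605 0.0003326496498797342 0.04213666603254697 foot world z 0.11813666603254697 F vx,vy,z 3.3649378045598164 -7.942178479002637 28.722125052199345
orange 583 294 329 184 211
side 42 381.6190476190476 243.4047619047619 237 246
t: 22.55
tool_pos: [0.6037, -0.1013, 0.2543]
eef_rot: [0.001, 0.844, 0.536, 0.001]
wrist_force: [0.5, -0.3, -1.5]
grip_width: 0.314
grasp_force: 61.3
(172, np.float64(313.0), np.float64(0.05600000000000002), [(167, np.int64(25)), (168, np.int64(29)), (169, np.int64(29)), (170, np.int64(30)), (171, np.int64(30)), (172, np.int64(31)), (173, np.int64(31)), (174, np.int64(31)), (175, np.int64(31)), (176, np.int64(31)), (177, np.int64(31))])
[ 0.27202307 -0.30161413  0.0520883 ] [ 0.6028354  -0.10092814  0.25224906]
```

```bash
python3 - <<'E'
from L import *
d=snap('wrist','w9.png');s=manip.get_state();T=d['p']-np.array(s['tool_pos']);P9=list(s['tool_pos'])
def rect(fn,pos,z):
    dd=dict(d);dd['p']=T+pos;fr=cv2.imread('pics/'+fn)
    pts=[(-.035,-.06),(.03,-.06),(.03,.09),(-.035,.09)];V=np.array([.577,-.0548,z])
    src=np.float32([proj(dd,V+a*vx+b*vy) for a,b in pts]);dst=np.float32([((b+.06)*8000,(a+.035)*8000) for a,b in pts])
    return cv2.warpPerspective(fr,cv2.getPerspectiveTransform(src,dst),(1200,520),flags=cv2.INTER_CUBIC)
for n,p in (('w2.png',[.5868,-.1392,.2379]),('w8.png',[.6009,-.1004,.2326]),('w9.png',P9)):
    o={}
    for z in (.05,.008):
        S=(cv2.cvtColor(rect(n,p,z),cv2.COLOR_BGR2HSV)[...,1]<50)
        o[z]=[[int(v) for v in np.flatnonzero(np.diff(S[r].astype(int)))] for r in (60,100,140,340,380)]
    pl=np.median([max(v for v in e if v<1150) for e in o[.008]]); 
    print(n,'plate',pl,'pad candidates',[[pl-v for v in e if 530<v<620] for e in o[.05]],'tower',[[pl-v for v in e if 660<v<760] for e in o[.05][:3]],'nut left',[[pl-v for v in e if v<330] for e in o[.05]][2:4])
E
```

```text
w2.png plate 1115.0 pad candidates [[np.float64(503.0)], [np.float64(578.0), np.float64(577.0), np.float64(573.0), np.float64(503.0)], [np.float64(544.0), np.float64(541.0), np.float64(536.0), np.float64(504.0)], [np.float64(547.0), np.float64(541.0), np.float64(539.0), np.float64(505.0)], [np.float64(566.0), np.float64(504.0)]] tower [[np.float64(377.0)], [np.float64(380.0)], [np.float64(385.0)]] nut left [[np.float64(926.0), np.float64(849.0), np.float64(844.0), np.float64(839.0)], [np.float64(924.0), np.float64(844.0)]]
w8.png plate 1112.0 pad candidates [[np.float64(525.0)], [np.float64(544.0), np.float64(526.0)], [np.float64(534.0), np.float64(529.0)], [np.float64(556.0), np.float64(526.0)], [np.float64(527.0)]] tower [[np.float64(373.0)], [np.float64(376.0)], [np.float64(379.0)]] nut left [[np.float64(953.0), np.float64(869.0)], [np.float64(926.0), np.float64(807.0)]]
w9.png plate 1099.0 pad candidates [[np.float64(523.0)], [np.float64(549.0), np.float64(541.0), np.float64(539.0), np.float64(524.0)], [np.float64(534.0), np.float64(526.0)], [np.float64(564.0), np.float64(557.0), np.float64(553.0), np.float64(526.0)], [np.float64(525.0)]] tower [[np.float64(369.0)], [np.float64(374.0)], [np.float64(376.0)]] nut left [[np.float64(951.0), np.float64(873.0), np.float64(868.0), np.float64(866.0)], [np.float64(929.0), np.float64(809.0)]]
```

```bash
python3 -m crank '[[[0.027,-0.03,0,0,255],[0.054,-0.06,0,0,255],[0.082,-0.09,0,0,255],[0.11,-0.12,0,0,255],[0.137,-0.151,0,0,255],[0.164,-0.182,0,0,255],[0.19,-0.212,0.02,0,255],[0.217,-0.242,0.05,0,255],[0.244,-0.272,0.08,0,255],[0.272,-0.302,0.11,0,255],[0.272,-0.302,0.14,0,255],[0.272,-0.302,0.16,0,255]]]'; python3 -m crank '[[[0,0,0.01,0,255],[0,0,0.016,0,255],[0,0,0.02,0,255],[0,0,0.023,0,255],[0,0,0.023,0,255]]]'
```

```text
t: 23.65
tool_pos: [0.4406, 0.2772, 0.0889]
eef_rot: [-0.002, 0.842, 0.539, -0.001]
wrist_force: [1.1, -0.5, -1.2]
grip_width: 0.309
grasp_force: 61.1
t: 24.07
tool_pos: [0.4457, 0.2727, 0.0698]
eef_rot: [0.0, 0.845, 0.535, 0.001]
wrist_force: [0.4, -0.8, -0.8]
grip_width: 0.311
grasp_force: 61.2
```

```bash
python3 -m crank '[[[0,0,0.003,0,255],[0,0,0.006,0,255],[0,0,0.009,0,255],[0,0,0.012,0,255],[0,0,0.012,0,255]]]'; python3 - <<'E'
from h import *
s=snap('side');f=s['frame'].astype(int);b=((f[...,0]-f[...,2])>60);b[:140]=0;b[205:]=0;b[:,:250]=0;b[:,300:]=0
ys,xs=np.nonzero(b);print([(int(y),round(float(xs[ys==y].mean()),1),int((ys==y).sum())) for y in np.unique(ys)][::3])
E
```

```text
t: 24.48
tool_pos: [0.4446, 0.273, 0.0568]
eef_rot: [0.0, 0.844, 0.536, -0.0]
wrist_force: [-0.6, 0.4, -2.2]
grip_width: 0.311
grasp_force: 61.2
[(162, 271.0, 5), (165, 270.0, 9), (168, 270.0, 9), (171, 270.5, 8), (174, 270.5, 8), (177, 271.5, 8), (180, 271.5, 8)]
```

```bash
python3 -m crank '[[[0,0,0.002,0,255],[0,0,0.004,0,255],[0,0,0.006,0,255],[0,0,0.006,0,255],[0,0,0.006,0,255]]]'
```

```text
t: 24.95
tool_pos: [0.445, 0.2737, 0.0528]
eef_rot: [0.001, 0.844, 0.536, 0.001]
wrist_force: [-5.5, -3.6, 19.7]
grip_width: 0.315
grasp_force: 63.6
```

```bash
python3 -m crank '[[[0,0,0,0,150],[0,0,0,0,60],[0,0,0,0,0],[0,0,0,0,0],[0,0,0,0,0],[0,0,0,0,0],[0,0,-0.03,0,0],[0,0,-0.07,0,0],[0,0,-0.11,0,0],[0,0,-0.15,0,0],[0,0,-0.18,0,0],[0,0,-0.18,0,0]]]'; python3 - <<'E'
from h import *
np.set_printoptions(precision=4,suppress=True)
s=snap('side');f=s['frame'].astype(int);b=((f[...,0]-f[...,2])>60);b[:140]=0;b[205:]=0;b[:,:250]=0;b[:,300:]=0
ys,xs=np.nonzero(b);print([(int(y),round(float(xs[ys==y].mean()),1),int((ys==y).sum())) for y in np.unique(ys)][::3])
print(proj(s,[.445,.2737,.092]),proj(s,[.445,.2737,.034]))
d=snap('wrist');f=d['frame'].astype(int);m=((f[...,0]-f[...,2])>60).astype(np.uint8)
n,l,st,c=cv2.connectedComponentsWithStats(m);i=1+np.argmax(st[1:,4]);print(st[i],c[i],proj(d,[.445,.2737,.092]))
E
python3 v.py | tail -1
```

```text
t: 25.95
tool_pos: [0.447, 0.2755, 0.2376]
eef_rot: [0.0, 0.844, 0.536, 0.005]
wrist_force: [1.0, 1.0, -0.6]
grip_width: 1.001
grasp_force: 0.0
[(164, 270.5, 6), (167, 270.5, 10), (170, 271.0, 9), (173, 271.0, 9), (176, 271.0, 9), (179, 271.5, 8), (182, 271.5, 8)]
[269.7372 164.2421] [271.4418 180.8097]
[300 183  32  30 722] [315.5512 197.338 ] [316.372  194.3443]
side 70 381.6714285714286 239.9 233 246
```

```bash
python3 -m crank '[[[-0.03,0.029,0,0,0],[-0.06,0.058,0,0,0],[-0.09,0.087,0,0,0],[-0.12,0.116,0,0,0],[-0.15,0.145,0,0,0],[-0.18,0.174,0,0,0],[-0.21,0.203,0,0,0],[-0.24,0.232,0,0,0],[-0.27,0.261,0,0,0],[-0.3,0.284,0,0,0],[-0.314,0.304,0,0,0],[-0.314,0.304,0,0,0]]]'; python3 - <<'E'
from L import *
d=snap('wrist','w10.png');s=manip.get_state();T=d['p']-np.array(s['tool_pos']);P9=list(s['tool_pos']);print(P9,Lof(d)[:3])
def rect(fn,pos,z):
    dd=dict(d);dd['p']=T+pos;fr=cv2.imread('pics/'+fn)
    pts=[(-.035,-.06),(.03,-.06),(.03,.09),(-.035,.09)];V=np.array([.577,-.0548,z])
    src=np.float32([proj(dd,V+a*vx+b*vy) for a,b in pts]);dst=np.float32([((b+.06)*8000,(a+.035)*8000) for a,b in pts])
    return cv2.warpPerspective(fr,cv2.getPerspectiveTransform(src,dst),(1200,520),flags=cv2.INTER_CUBIC)
for n,p in (('w2.png',[.5868,-.1392,.2379]),('w10.png',P9)):
    o={}
    for z in (.05,.008):
        S=(cv2.cvtColor(rect(n,p,z),cv2.COLOR_BGR2HSV)[...,1]<50)
        o[z]=[[int(v) for v in np.flatnonzero(np.diff(S[r].astype(int)))] for r in (60,100,140,340,380)]
    pl=np.median([max(v for v in e if v<1150) for e in o[.008]]); 
    print(n,'pad',[[int(pl-v) for v in e if 530<v<620] for e in o[.05]],'tower',[[int(pl-v) for v in e if 660<v<760] for e in o[.05][:3]],'nut left',[[int(pl-v) for v in e if v<330] for e in o[.05]][2:4])
# strike plate span for lean
f=d['frame'].astype(int);k=((f[...,2]-f[...,0])>40);k[:,:270]=0;k[:,370:]=0;k[:80]=0;k[260:]=0
ys,xs=np.nonzero(k);print('orange bbox',xs.min(),xs.max(),ys.min(),ys.max())
for L in (.044,.048,.052):print(L,'pred plate rows',proj(d,M+sz*L-.014*sx),proj(d,M+sz*L+.014*sx))
E
```

```text
t: 27.15
tool_pos: [0.5863, -0.1472, 0.2282]
eef_rot: [-0.0, 0.846, 0.533, -0.002]
wrist_force: [0.0, -0.7, -1.7]
grip_width: 1.0
grasp_force: 0.0
[np.float64(0.585803130627945), np.float64(-0.14345171197814147), np.float64(0.22833002701069158)] (108, np.float64(308.0), np.float64(0.05200000000000002))
w2.png pad [[], [588, 584], [559], [578, 523, 515, 514], [541]] tower [[], [374], [378]] nut left [[908, 813, 809, 805], [931, 862, 861, 856]]
w10.png pad [[524], [522], [543, 538, 536, 522], [545, 540, 537, 524], [550, 525]] tower [[374], [379], [383]] nut left [[923, 840, 835, 832], [926, 844]]
orange bbox 290 325 88 154
0.044 pred plate rows [310.6258 119.0685] [311.6207 151.4704]
0.048 pred plate rows [310.5674 122.2761] [311.5775 154.7753]
0.052 pred plate rows [310.5076 125.559 ] [311.5333 158.1518]
```

```bash
python3 -c "
from plant import manip
print(manip.finish_job())"
```

```text
the job is handed in; nothing more can be done
None
```

I handed the job in at about 27 s of the 67 s allowed, and no verdict came back: the small wedge was started by hand, driven by three separate tamper taps of about 25–30 N, and the tamper stands upright again at its start spot. From the last images the jaw is about 2.7 mm forward and touching the nut, and it did not move measurably between the last two taps. I read that as the nut being tight, but I had no direct reading of the force on it.

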